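# Show the rainbow prism to the beam

## Task

Take the flat blue cover off the prism's cradle and set it down squarely on the pile of the other two covers. Then take the glass prism out by its frosted sides only, never touching its clear faces, and hold it upright and still about half-way between lamp and screen so that the whole beam passes squarely through the two clear faces. Drop nothing, leave the tape roll, the screwdriver and the lens alone, and finish while still holding the prism in the beam.

Things in the scene. Friction and masses are not known exactly. Their poses are not given: they have to be found in the camera images.
- cover_center (a point): Centre of the blue plastic dust cover that lies on the cradle: a flat loose plate 70 (its x) x 56 (its y) x 10 mm (z), 42 g, with a white stripe across one end of its top and a thin grey felt underside; this point is half-way up it. It starts lying level across the cradle's two walls, its sides parallel to the cradle's, its underside 60 mm above the bench; nothing is below its two 70 mm long edges down to the cradle's base.
- pile_top_center (a point): Centre (half-way up) of the upper of the two piled covers, the same plate as the other (70 x 56 x 10 mm, long side its x); loose. It lies flush on the lower one, its top 20 mm above the bench.
- pile_low_center (a point): Centre (half-way up) of the lower of the two piled covers, the same plate, loose, lying flat on the bench.
- prism_center (a point): Centre (half-way up) of the glass prism, an upright block 36 (its x) x 28 (its y) x 50 mm tall (z), about 120 g. Its two clear faces are the ends that look along +x and -x; the two frosted sides look along +y and -y, 28 mm apart, and its top and bottom are frosted as well. It starts standing in the cradle under the cover, parallel to the cradle, its bottom 6 mm above the bench and its top 4 mm below the cover.
- prism: The same glass prism; this origin is the centre of its underside, same axes.
- cover: The cover that starts on the cradle; this origin is the centre of its underside, same axes as its centre point.
- cradle: Aluminium storage cradle fixed to the bench, U-shaped: base plate 68 (x) x 56 (y) mm, felt floor 6 mm above the bench, and two upright walls 4 mm thick across its x ends, 60 mm apart inside, reaching 60 mm above the bench; its +y and -y sides are open, with rubber lips only 3 mm high round the prism's foot (2 mm play). Origin: centre of its underside, z up.
- light_bench: Fixed test bench: a 50 mm wide, 20 mm high aluminium rail along its y, with a grey lamp on a yoke towards +y (nose 44 mm across, 150 mm from the middle; can and yoke up to 120 mm wide, 181 mm high) and a white screen 105 mm square towards -y (170 mm from the middle, its top 193 mm above the bench). Origin: underside, below the middle of the beam.
- beam_mid (a point): The point on the axis of the light beam about half-way between lamp nose and screen, 140 mm above the bench. The beam is a level pencil of light 12 mm thick that runs along this point's y axis, from the lamp (+y) to the screen (-y); x is level across it.
- tape_roll: Bystander: black roll of cloth tape lying flat, 110 mm across, 48 mm high, loose; origin at the centre of its underside.
- screwdriver: Bystander: red-handled screwdriver 190 mm long lying on the bench along its x, loose; origin on its underside.
- lens: Bystander: lens in a black ring mount lying flat, 60 mm across, 14 mm high, loose; origin at the centre of its underside.
There are look-alikes about, which are no part of the job. What is meant by the cradle is not brown or pink, and is the larger of those in its own colour.

How it is judged:
By the outcome, as a careful person would: the job done as asked, in the order asked, and still so for the second after the job is handed in, while the arm keeps its last pose, push and grip.
It also fails if it takes over 62 s, if anything falls off the work surface, if the arm or the gripper's body presses on something with over 40 N, if the wrist force passes 120 N, or if a joint passes its speed limit or range.

## Robot

A 6-joint arm with a two-finger parallel gripper is mounted at the origin on the work surface. World frame = base frame: x ahead of the robot, y to its left, z up, the work surface at z = 0. Lengths are in mm, angles in degrees, forces in N, time in s.
With the tool pointing down it reaches from about 350 to 850 mm from the base axis. Payload 8.1 kg.
Tool frame: the origin (TCP) lies midway between the tips of the shut fingers; the grasp point (between the pads) lies 19 mm behind it; z points along the fingers, y is the line along which they close (so a half turn about z gives the same grasp; the last joint's range is limited). The gripper opens to 85 mm and grips with 20 to 120 N. Pads are 22 mm wide; open, the fingers measure 114 mm over their backs; the gripper's body (76 mm by 85 mm) begins 54 mm behind the grasp point. The pads swing forward as they close: fully open they stand 13 mm farther back than shut.
Start: joints at [61.857, 7.471, 85.268, -0, 87.261, -4.893], TCP at [236.832, 551.286, 231.292] pointing down, gripper open.
Joint ranges: [-169.43, 169.43], [-51.17, 129.36], [1.28, 143.12], [-76.62, 256.62], [0, 156.53], [-152.29, 152.29]. Speed limits (degrees/s): [136.94, 136.94, 159.86, 180, 180, 180].

## Interface

Orientations are given as [roll, pitch, yaw] about the fixed x, y, z axes, in that order (R = Rz(yaw) Ry(pitch) Rx(roll)).
In Python, from bench import sense, snapshot, camera_params, hand_in, masks_of, pinpoint gives the robot as it stands.
- The arm moves only by the tool step_arm, never from a script. Its argument "targets" is a list of rows, each an object with "angular": the turn, a rotation vector about the tool's x, y, z scaled (see below), a list of three; "dp": the shift along the tool's x, y, z scaled (see below), a list of three; "fingers": the closure, from 0 (fully open) to 1 (shut). A call has exactly 8 rows; each row is the pose to reach, as a shift and turn from the pose commanded when the call began, along the tool's axes at that moment, turning the shorter way round; what a row does not reach only later rows make up. The controller multiplies each number of a shift by 0.2 m and each number of a turn by 180 degrees. A row lasts 1/8 s, in which the tool goes at most 62.5 mm and 10.7 degrees, less where a joint would pass 70% of its speed; a pose out of reach is approached as far as the arm can. A call with a number of a shift or a turn outside -1 to 1 is refused whole. A call with a gripper value outside its range is refused whole. The fingers move at their own pace and stop on an object; "newtons" is the grip in N (left out, the last holds). Time passes only in rows, so rows that repeat a pose let the fingers close, or fill a call up. It gives the time, the measured TCP pose, the force, the opening and the grip force at its end, in the units of the state.
- sense(): the state, without advancing time (a new reading comes with each control period).
- snapshot(name): name is "side" or "top"; returns the picture (400x640x3 uint8, blue, green, red); there is no depth.
- camera_params(name): a dict with "vfov" (degrees; the focal length in pixels is half the picture's height over the tangent of half this angle, whatever the lens; pixels are square), "cx", "cy" (the principal point, pixels), "D" ([k1, k2, p1, p2, k3] as OpenCV has them; the pictures are not rectified), "R" (3x3) and "t" (3): a world point X has camera coordinates R X + t. Camera axes: x right, y down, z forward; pixel columns grow to the right and rows downward; lengths in mm; the calibration is good to about 2 mm. A picture is of the moment at which its call begins. camera_params takes no time and is no camera call.
- hand_in(): hands the job in; it is judged then, once.
Trained networks look in the newest picture that a camera, given by its name, has taken for a name from the list of things; names that differ only in an ending like _2 or _b are one class to them, and where a whole thing is asked for, a point or a joint stands for the part that bears it (a point fixed in the world has none). Each returns a list of dicts, best first, with "conf" (0 to 1); they miss things now and then, are a little off and sometimes report something else, mostly with a low value. They report only what shows in the picture. A call takes as long as a camera call. They do not tell look-alikes from the thing itself.
- masks_of(camera, label): "pixels" (400x640 bool, what is visible of it) and "at" ([column, row] in pixels, amid what is visible of it).
- pinpoint(camera, label): "at" ([column, row] in pixels: a listed point, or the origin of a listed thing).
The state is a dict: "time": time; "joint_pos": joint angles; "qd": joint speeds; "joint_efforts": joint torques, N m; "tool_pos": TCP position; "tcp_rot": TCP orientation; "ft_force": force on the tool from outside, world axes, zero at the start; "wrist_torque": the same for the moment, N m; "finger_gap": finger opening in mm; "grip_force": force on a finger pad.
Only numpy, scipy, OpenCV 4.12 (cv2) and the standard library are available. Lean on these libraries where they do the work, as an engineer would, in place of code of your own. Each camera call takes 0.05 s, during which the arm holds its last target. There are 200 camera calls.

## Working session

There is one attempt and no reset: what is moved stays moved. The work goes in short steps, Python scripts to look and compute and a tool call to move; the robot and the scene stay as the last step left them, time stands still between calls to the robot, and variables do not carry over. Pictures are saved under pics/ and viewed, at most 11 in all, crops included, and the job is handed in when it is done.

Besides the shell and the picture viewer there is one more tool, called after "Emit:" as name(argument=value, ...) on one line, values as JSON. step_arm: Moves the arm, as the interface text tells. Its arguments: {"type":"object","properties":{"targets":{"type":"array","items":{"type":"object","properties":{"angular":{"type":"array","items":{"type":"number","minimum":-1,"maximum":1}},"dp":{"type":"array","items":{"type":"number","minimum":-1,"maximum":1}},"fingers":{"type":"number"}}}},"newtons":{"type":"number"}},"required":["targets"]}

```bash
mkdir -p pics
cat > h.py <<'E'
import numpy as np, cv2
from bench import *
from scipy.spatial.transform import Rotation as Ro
def K(n):
    c=camera_params(n); f=200/np.tan(np.radians(c['vfov'])/2)
    return np.array([[f,0,c['cx']],[0,f,c['cy']],[0,0,1.]]),np.array(c['D'],float),np.array(c['R']),np.array(c['t'],float).ravel()
def ray(n,p):
    k,D,R,t=K(n); u=cv2.undistortPoints(np.array([[p]],float),k,D)[0,0]
    return -R.T@t, R.T@np.array([u[0],u[1],1])
def atz(n,p,z):
    o,d=ray(n,p); return o+d*(z-o[2])/d[2]
def proj(n,X):
    k,D,R,t=K(n); return cv2.projectPoints(np.array(X,float).reshape(-1,3),cv2.Rodrigues(R)[0],t,k,D)[0][:,0]
def save(n,f,im=None):
    im=snapshot(n) if im is None else im; cv2.imwrite('pics/'+f,im); return im
E
python3 - <<'E'
from h import *
np.set_printoptions(precision=1,suppress=True)
for n in('top','side'):
    save(n,n+'0.png'); print(n,-K(n)[2].T@K(n)[3])
    for l,z in(('cover_center',65),('pile_top_center',15),('cradle',0),('light_bench',0),('beam_mid',140),('prism_center',31),('tape_roll',0),('screwdriver',0),('lens',0)):
        for r in pinpoint(n,l): print(n,l,round(r['conf'],2),np.array(r['at']),atz(n,r['at'],z))
print(sense())
E
```

```text
top [ 329.    -8.3 1266.8]
top cover_center 0.69 [244.3 234.2] [442.3 187.2  65. ]
top cover_center 0.64 [246.3 231.4] [450.1 181.9  65. ]
top pile_top_center 0.86 [389.4 230.8] [ 455.9 -223.2   15. ]
top cradle 0.86 [216.5 272.9] [336.7 275.6   0. ]
top cradle 0.83 [254.4 198.7] [553.5 170.6   0. ]
top cradle 0.64 [250.9 235.4] [444.9 178.4   0. ]
top cradle 0.52 [212.8 229.5] [462.2 290.7   0. ]
top light_bench 0.78 [321.4 152.7] [693.8 -28.    0. ]
top beam_mid 0.86 [321.3 142.4] [682.3 -25.7 140. ]
top tape_roll 0.72 [242.9 235.6] [444.4 201.8   0. ]
top tape_roll 0.68 [467.6 223.2] [ 478.6 -459.9    0. ]
top screwdriver 0.92 [170.8 224.4] [477.1 416.2   0. ]
top screwdriver 0.44 [313.7 225. ] [475.1  -4.5   0. ]
top lens 0.59 [313.7 229.1] [463.1  -4.5   0. ]
side [  398.8 -1035.1  1101.8]
side cover_center 0.52 [288.5 171.3] [440.6 196.5  65. ]
side pile_top_center 0.63 [302.4 276.5] [ 453.8 -229.9   15. ]
side cradle 0.85 [261.6 172.5] [341.9 276.2   0. ]
side cradle 0.62 [322.1 186.9] [559.7 174.1   0. ]
side cradle 0.47 [291.8 186.1] [450. 189.   0.]
side cradle 0.41 [293.1 166.8] [462.3 298.7   0. ]
side light_bench 0.81 [372.  228.9] [701.  -48.5   0. ]
side light_bench 0.17 [375.9 196.4] [745.7 105.5   0. ]
side beam_mid 0.92 [374.8 195.2] [699.2 -33.7 140. ]
side prism_center 0.46 [293.7 181.5] [457.  178.5  31. ]
side tape_roll 0.88 [317.2 352.1] [ 472.8 -464.     0. ]
side screwdriver 0.61 [295. 151.] [476.7 396.5   0. ]
side lens 0.59 [301.3 228.5] [467.3 -23.7   0. ]
{'time': 1.0, 'joint_pos': array([61.9,  7.5, 85.3, -0. , 87.3, -4.9]), 'qd': array([ 0. ,  0. , -0.1, -0. ,  0. ,  0. ]), 'joint_efforts': array([ -0. , -56.9, -50.1,  -0. ,   0. ,   0. ]), 'tool_pos': array([236.8, 551.3, 231.3]), 'tcp_rot': array([-180. ,    0. ,  156.7]), 'ft_force': array([-1.2, -0.2, -0. ]), 'wrist_torque': array([-0.,  0., -0.]), 'grip_force': 0.0, 'finger_gap': 85.44531916058612}
```

View pics/top0.png

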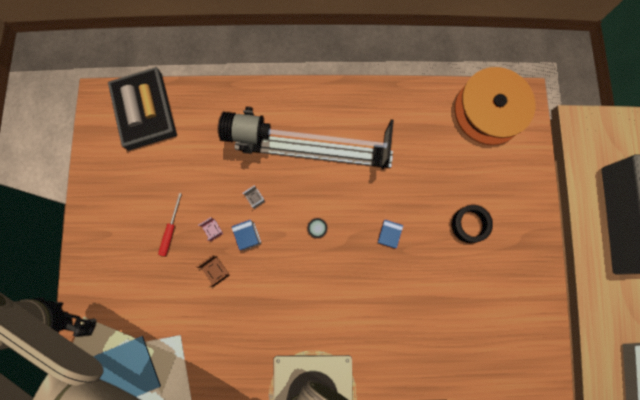

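View pics/side0.png

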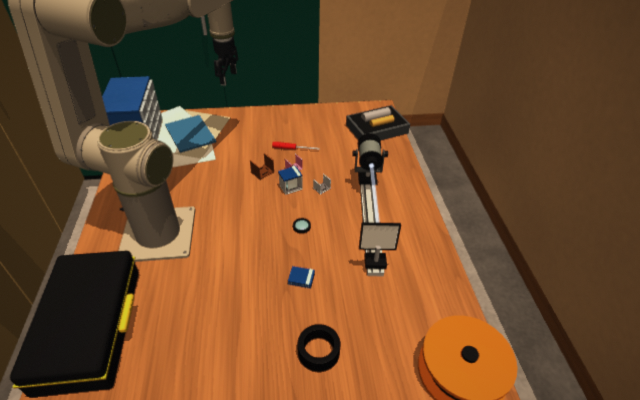

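Top view: the candidates for the cradle are brown (213,271), pink (211,229), small grey (254,198) and grey under the blue cover (246,235). The covered one is neither brown nor pink and is the larger grey, so it is the one meant. The pile is at (391,234), with the lamp at (240,130) and the screen at (388,145). I'll confirm with an enlarged crop and measure the colour outlines.

Run:
```python
from h import *
np.set_printoptions(precision=1,suppress=True)
def crop(im,c,r=36): 
    x,y=c; return cv2.resize(im[y-r:y+r,x-r:x+r],(390,390),interpolation=cv2.INTER_CUBIC)
T=cv2.imread('pics/top0.png');S=cv2.imread('pics/side0.png')
for n,im,cs in(('top',T,(('cover',(246,235),70),('pile',(391,234),20))),('side',S,(('cover',(290,176),70),('pile',(302,277),20)))):
    for name,(x,y),z in cs:
        r=20; sub=cv2.resize(im[y-r:y+r,x-r:x+r],None,fx=8,fy=8,interpolation=cv2.INTER_CUBIC)
        hsv=cv2.cvtColor(sub,cv2.COLOR_BGR2HSV); 
        m=((hsv[...,0]>95)&(hsv[...,0]<135)&(hsv[...,1]>60)).astype(np.uint8)
        cn=max(cv2.findContours(m,0,2)[0],key=cv2.contourArea)[:,0]
        P=np.array([atz(n,((p[0]+.5)/8-.5+x-r,(p[1]+.5)/8-.5+y-r),z)[:2] for p in cn])
        print(n,name,cv2.minAreaRect(P.astype(np.float32)))
a=np.hstack([crop(T,(240,235)),crop(S,(290,176))]);cv2.imwrite('pics/c1.png',a)
a=np.hstack([crop(T,(391,234),22),crop(S,(302,277),22)]);cv2.imwrite('pics/c2.png',a)
```

```text
top cover ((433.4431457519531, 182.57192993164062), (54.45280456542969, 54.351802825927734), 20.114681243896484)
top pile ((440.195068359375, -221.24156188964844), (54.05097579956055, 53.62059783935547), 71.96044158935547)
side cover ((436.41851806640625, 177.37606811523438), (56.078956604003906, 62.58919906616211), 21.217180252075195)
side pile ((449.1187438964844, -232.40585327148438), (63.561683654785156, 69.92512512207031), 72.12875366210938)
```

View pics/c1.png

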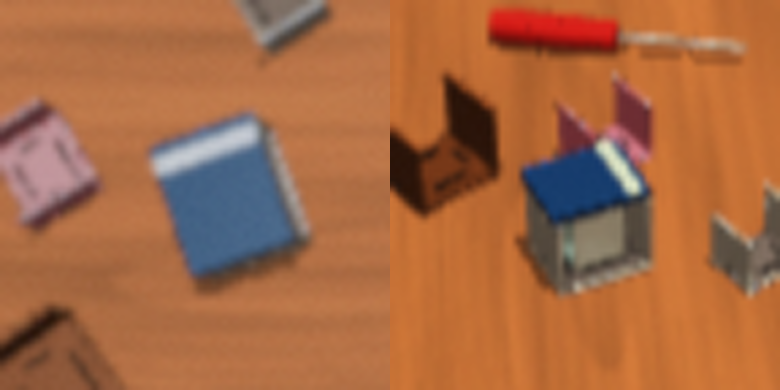

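View pics/c2.png

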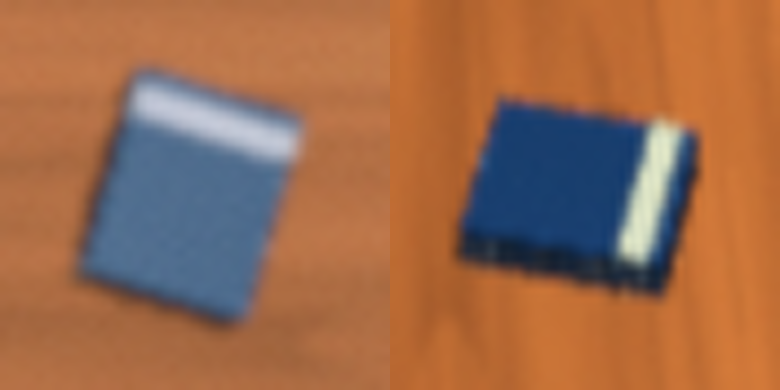

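The crops confirm it: a blue-covered grey cradle, with the prism visible inside. Both stripes are at the far (+x) end. Next I'll fit the known rectangles to the corners I read in both views, and measure the beam direction.

```bash
cat >> h.py <<'E'
from scipy.optimize import least_squares
def rect(p,z,a=35,b=28):
    c,s=np.cos(np.radians(p[2])),np.sin(np.radians(p[2]))
    return np.array([[p[0]+c*x-s*y,p[1]+s*x+c*y,z] for x,y in((a,b),(a,-b),(-a,-b),(-a,b))])
def fitrect(obs,z,p0,a=35,b=28):
    f=lambda p:np.concatenate([(proj(n,rect(p,z,a,b))-np.array(o)).ravel() for n,o in obs.items()])
    r=least_squares(f,p0); return r.x,r.fun
E
python3 - <<'E'
from h import *
np.set_printoptions(precision=2,suppress=True)
def un(L,s,o): return [((x+.5)/s-.5+o[0],(y+.5)/s-.5+o[1]) for x,y in L]
s1=390/72;s2=390/44
# corner order: far-left, far-right, near-right, near-left
C={'top':un([(150,155),(255,115),(305,243),(195,280)],s1,(204,199)),'side':un([(213,139),(260,190),(165,222),(132,173)],s1,(254,140))}
P={'top':un([(140,70),(300,120),(243,320),(82,270)],s2,(369,212)),'side':un([(307,128),(278,268),(70,235),(108,98)],s2,(280,255))}
for nm,o,z,p0 in(('cover',C,70,(440,185,20)),('pile',P,20,(450,-225,-17))):
    for sel in(('top',),('side',),('top','side')):
        x,f=fitrect({k:o[k] for k in sel},z,p0); print(nm,sel,x,np.sqrt((f**2).mean()))
# bench axis: lamp and screen ends
T=cv2.imread('pics/top0.png');S=cv2.imread('pics/side0.png')
a=np.hstack([cv2.resize(T[100:180,210:410],(800,320),interpolation=2)]);b=cv2.resize(S[130:280,330:430],(200,300),interpolation=2)
b=np.hstack([cv2.resize(S[130:205,330:430],(400,280)),cv2.resize(S[205:280,330:430],(400,280))])
cv2.imwrite('pics/c3.png',np.vstack([a,b]))
E
```

```text
cover ('top',) [439.26 183.48  21.05] 0.3582433005013309
cover ('side',) [442.15 181.49  25.19] 0.6352935113308033
cover ('top', 'side') [440.37 183.07  22.21] 0.7057736169547059
pile ('top',) [ 447.58 -224.34  -17.69] 0.29498094735361524
pile ('side',) [ 450.13 -227.79  -16.28] 0.20431778609002735
pile ('top', 'side') [ 448.86 -225.7   -17.07] 0.5599265158660973
```

View pics/c3.png

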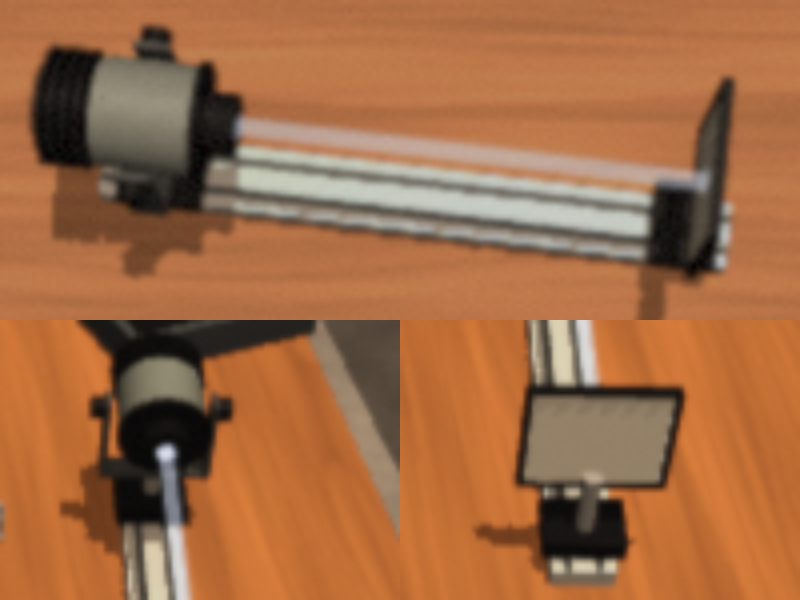

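The beam is visible in the top view from (270,131.7) to (385,145.2); in the side view we see the back of the screen and the beam runs down to about (377,220). Next I'll compute the beam line and the first moves.

```bash
cat >> h.py <<'E'
def mv(X,yaw,start=None):
    s=sense(); p,r=(s['tool_pos'],s['tcp_rot']) if start is None else start
    R0=Ro.from_euler('xyz',r,degrees=True); R1=Ro.from_euler('xyz',[180,0,yaw],degrees=True)
    dp=R0.inv().apply(np.array(X,float)-p)/200; a=(R0.inv()*R1).as_rotvec()/np.pi
    print('dp',dp.round(4),'ang',a.round(4),'dist',np.linalg.norm(dp)*200); return np.array(X,float),np.array([180,0,yaw])
E
python3 - <<'E'
from h import *
np.set_printoptions(precision=2,suppress=True)
for n,a,b in(('top',(270,131.7),(384.5,145.2)),('side',(371.2,166.2),(377.5,222))):
    A,B=atz(n,a,140),atz(n,b,140); d=A-B; print(n,A,B,(A+B)/2,np.degrees(np.arctan2(d[1],d[0])))
w=mv((330,360,220),-175); mv((440.5,183,120),-158,w); mv((440.5,183,56),-158,((440.5,183,120),[180,0,-158]))
E
```

```text
top [712.75 113.05 140.  ] [ 674.53 -196.09  140.  ] [693.64 -41.52 140.  ] 82.95246920878857
side [715.64 107.87 140.  ] [ 684.11 -148.26  140.  ] [699.88 -20.19 140.  ] 82.98192140421479
dp [-0.81 -0.69  0.06] ang [-0.    0.   -0.16] dist 213.04610963298467
dp [-0.47 -0.93  0.5 ] ang [ 0.    0.   -0.09] dist 231.38550084220927
dp [ 0.   -0.    0.32] ang [0. 0. 0.] dist 64.0
```

Emit:
step_arm(targets=[{"dp": [-0.2, -0.17, 0.015], "angular": [0, 0, -0.04], "fingers": 0}, {"dp": [-0.4, -0.34, 0.03], "angular": [0, 0, -0.08], "fingers": 0}, {"dp": [-0.6, -0.5, 0.05], "angular": [0, 0, -0.12], "fingers": 0}, {"dp": [-0.81, -0.69, 0.06], "angular": [0, 0, -0.16], "fingers": 0}, {"dp": [-0.81, -0.69, 0.06], "angular": [0, 0, -0.16], "fingers": 0}, {"dp": [-0.81, -0.69, 0.06], "angular": [0, 0, -0.16], "fingers": 0}, {"dp": [-0.81, -0.69, 0.06], "angular": [0, 0, -0.16], "fingers": 0}, {"dp": [-0.81, -0.69, 0.06], "angular": [0, 0, -0.16], "fingers": 0}])

```text
time: 2.0
tool_pos: [330.7, 361.4, 219.3]
tcp_rot: [180.0, -0.0, -174.4]
ft_force: [0.2, -0.9, -0.2]
finger_gap: 85.4
grip_force: 0.0
```

Emit:
step_arm(targets=[{"dp": [-0.1, -0.2, 0.1], "angular": [0, 0, -0.02], "fingers": 0}, {"dp": [-0.2, -0.4, 0.2], "angular": [0, 0, -0.04], "fingers": 0}, {"dp": [-0.3, -0.6, 0.3], "angular": [0, 0, -0.06], "fingers": 0}, {"dp": [-0.4, -0.8, 0.4], "angular": [0, 0, -0.08], "fingers": 0}, {"dp": [-0.47, -0.93, 0.5], "angular": [0, 0, -0.095], "fingers": 0}, {"dp": [-0.47, -0.93, 0.5], "angular": [0, 0, -0.095], "fingers": 0}, {"dp": [-0.47, -0.93, 0.5], "angular": [0, 0, -0.095], "fingers": 0}, {"dp": [-0.47, -0.93, 0.5], "angular": [0, 0, -0.095], "fingers": 0}])

```text
time: 3.0
tool_pos: [442.9, 185.7, 120.2]
tcp_rot: [180.0, 0.1, -157.3]
ft_force: [-0.7, -0.1, 0.3]
finger_gap: 85.1
grip_force: 0.0
```

Run:
```python
from h import *
s=sense();print(s['time'],s['tool_pos'],s['tcp_rot'],s['finger_gap'],s['ft_force'])
mv((440.5,183,56),-158)
T=save('top','t1.png');S=save('side','s1.png')
a=np.hstack([cv2.resize(T[195:275,206:286],(390,390),interpolation=2),cv2.resize(S[130:210,250:330],(390,390),interpolation=2)])
cv2.imwrite('pics/c4.png',a)
```

```text
3.0 [442.87845709 185.7398698  120.19801049] [ 1.79995618e+02  8.12455545e-02 -1.57285517e+02] 85.10169197452532 [-0.69927696 -0.11678539  0.25831112]
dp [ 0.0167 -0.0081  0.321 ] ang [0.     0.0005 0.004 ] dist 64.30045486373677
```

View pics/c4.png

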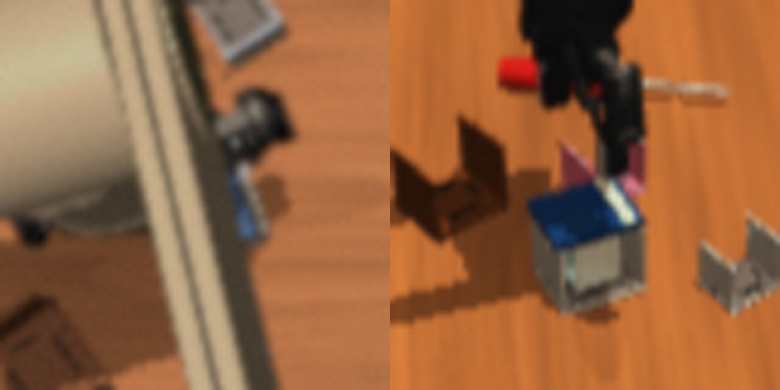

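The view is clear: the gripper is above the cover, with one finger visible beyond each long edge. I'll descend with a small correction.

Emit:
step_arm(targets=[{"dp": [0.012, -0.007, 0.06], "angular": [0, 0, 0.004], "fingers": 0}, {"dp": [0.012, -0.007, 0.12], "angular": [0, 0, 0.004], "fingers": 0}, {"dp": [0.012, -0.007, 0.18], "angular": [0, 0, 0.004], "fingers": 0}, {"dp": [0.012, -0.007, 0.24], "angular": [0, 0, 0.004], "fingers": 0}, {"dp": [0.012, -0.007, 0.29], "angular": [0, 0, 0.004], "fingers": 0}, {"dp": [0.012, -0.007, 0.32], "angular": [0, 0, 0.004], "fingers": 0}, {"dp": [0.012, -0.007, 0.32], "angular": [0, 0, 0.004], "fingers": 0}, {"dp": [0.012, -0.007, 0.32], "angular": [0, 0, 0.004], "fingers": 0}])

```text
time: 4.1
tool_pos: [441.5, 182.4, 55.7]
tcp_rot: [-180.0, 0.0, -158.1]
ft_force: [0.7, 0.5, -0.4]
finger_gap: 85.4
grip_force: 0.0
```

Run:
```python
from h import *
s=sense();print(s['time'],s['tool_pos'],s['tcp_rot'],s['finger_gap'],s['ft_force'])
S=save('side','s2.png')
cv2.imwrite('pics/c5.png',cv2.resize(S[135:205,250:330],(800,600),interpolation=2)[:, :])
# expected cover outline and finger inner-face tips in the zoomed view
f=lambda X:((proj('side',X)-[250,135])*[10,600/70]).round()
print(f(rect((440.5,183,22.2),70)).tolist())
```

```text
4.1 [441.46140764 182.4021164   55.73361213] [-1.79996931e+02  4.32024183e-02 -1.58072158e+02] 85.43098849108283 [ 0.69175735  0.51848607 -0.36666476]
[[441.0, 260.0], [511.0, 336.0], [331.0, 389.0], [263.0, 309.0]]
```

View pics/c5.png

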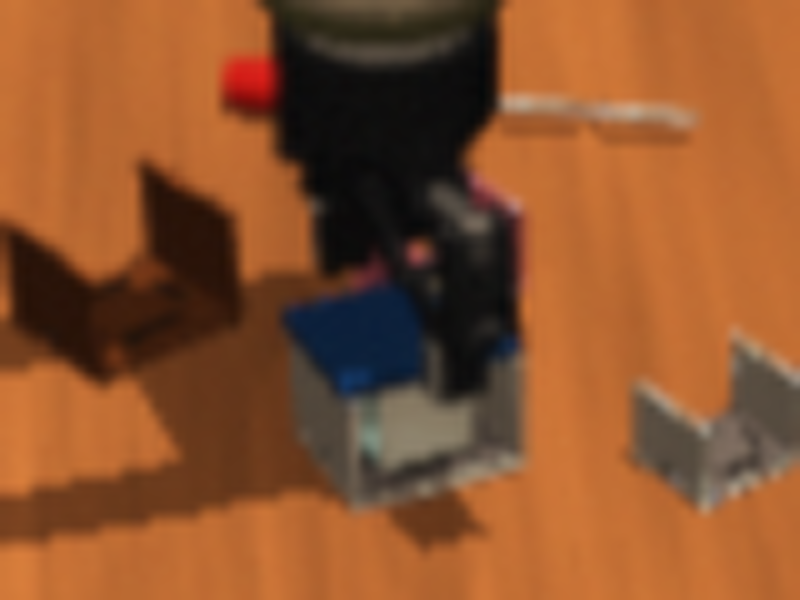

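Run:
```python
from h import *
f=lambda X:((proj('side',X)-[250,135])*[10,600/70]).round()
R=Ro.from_euler('xyz',[180,0,-158.07],degrees=True)
for y in(42.7,50,57):print(y,[f(np.array([441.46,182.4,55.7])+R.apply([x,-s*y,-13])).tolist() for s in(-1,1) for x in(11,-11)])
```

```text
42.7 [[[311.0, 275.0]], [[366.0, 260.0]], [[414.0, 395.0]], [[471.0, 379.0]]]
50 [[[302.0, 265.0]], [[358.0, 250.0]], [[423.0, 406.0]], [[480.0, 389.0]]]
57 [[[294.0, 256.0]], [[349.0, 241.0]], [[432.0, 416.0]], [[489.0, 399.0]]]
```

The fingers straddle the cover with room on both sides, and the finger projection matches the view to about 2 mm. Gripping the cover.

Emit:
step_arm(targets=[{"dp": [0, 0, 0], "angular": [0, 0, 0], "fingers": 0.15}, {"dp": [0, 0, 0], "angular": [0, 0, 0], "fingers": 0.25}, {"dp": [0, 0, 0], "angular": [0, 0, 0], "fingers": 0.4}, {"dp": [0, 0, 0], "angular": [0, 0, 0], "fingers": 0.6}, {"dp": [0, 0, 0], "angular": [0, 0, 0], "fingers": 1}, {"dp": [0, 0, 0], "angular": [0, 0, 0], "fingers": 1}, {"dp": [0, 0, 0], "angular": [0, 0, 0], "fingers": 1}, {"dp": [0, 0, 0], "angular": [0, 0, 0], "fingers": 1}], newtons=30)

```text
time: 5.15
tool_pos: [441.4, 182.4, 55.7]
tcp_rot: [-180.0, 0.0, -158.1]
ft_force: [-1.3, -0.6, 5.7]
finger_gap: 54.7
grip_force: 32.3
```

Emit:
step_arm(targets=[{"dp": [0, 0, -0.02], "angular": [0, 0, 0], "fingers": 1}, {"dp": [0, 0, -0.06], "angular": [0, 0, 0], "fingers": 1}, {"dp": [0, 0, -0.12], "angular": [0, 0, 0], "fingers": 1}, {"dp": [0, 0, -0.18], "angular": [0, 0, 0], "fingers": 1}, {"dp": [0, 0, -0.24], "angular": [0, 0, 0], "fingers": 1}, {"dp": [0, 0, -0.3], "angular": [0, 0, 0], "fingers": 1}, {"dp": [0, 0, -0.3], "angular": [0, 0, 0], "fingers": 1}, {"dp": [0, 0, -0.3], "angular": [0, 0, 0], "fingers": 1}])

```text
time: 6.15
tool_pos: [440.9, 182.3, 115.1]
tcp_rot: [-180.0, -0.0, -158.1]
ft_force: [-0.2, -0.4, -0.1]
finger_gap: 55.1
grip_force: 31.9
```

Run:
```python
from h import *
s=sense();print(s['time'],s['tool_pos'],s['tcp_rot'],s['finger_gap'],s['ft_force'],s['grip_force'])
S=save('side','s3.png')
cv2.imwrite('pics/c6.png',cv2.resize(S[120:190,250:330],(800,600),interpolation=2))
w=mv((448,20,120),-177); w=mv((449.5,-150,120),163,w); w=mv((449.5,-226,80),163,w)
```

```text
6.15 [440.91510634 182.25224055 115.06378972] [-1.79999426e+02 -1.62392326e-02 -1.58068419e+02] 55.14530293342611 [-0.21189491 -0.4009454  -0.12807711] 31.851730942726135
dp [ 0.269  -0.7658 -0.026 ] ang [-0.     -0.0003  0.1052] dist 162.4217711387614
dp [ 0.037  -0.8492 -0.    ] ang [-0.     -0.      0.1111] dist 170.00661751826013
dp [-0.1111 -0.3634  0.2   ] ang [0. 0. 0.] dist 85.88364221433555
```

View pics/c6.png

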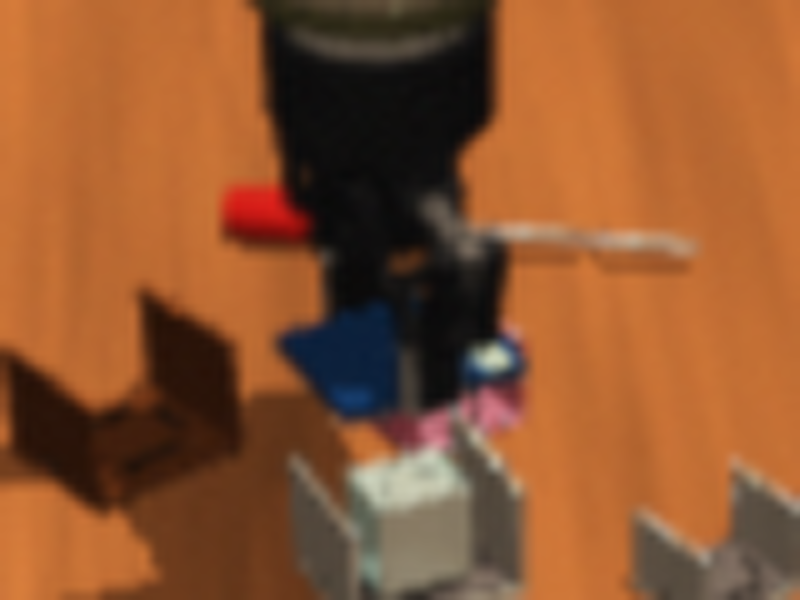

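The cover is held level and the prism is visible in the cradle below. Now carrying it to the pile.

Emit:
step_arm(targets=[{"dp": [0.02, -0.06, -0.01], "angular": [0, 0, 0.01], "fingers": 1}, {"dp": [0.06, -0.17, -0.026], "angular": [0, 0, 0.025], "fingers": 1}, {"dp": [0.1, -0.29, -0.026], "angular": [0, 0, 0.04], "fingers": 1}, {"dp": [0.15, -0.42, -0.026], "angular": [0, 0, 0.055], "fingers": 1}, {"dp": [0.19, -0.54, -0.026], "angular": [0, 0, 0.07], "fingers": 1}, {"dp": [0.23, -0.66, -0.026], "angular": [0, 0, 0.09], "fingers": 1}, {"dp": [0.26, -0.73, -0.026], "angular": [0, 0, 0.1], "fingers": 1}, {"dp": [0.269, -0.766, -0.026], "angular": [0, 0, 0.105], "fingers": 1}])

```text
time: 7.2
tool_pos: [448.1, 19.2, 120.3]
tcp_rot: [180.0, -0.0, -177.1]
ft_force: [-0.0, -0.3, -0.8]
finger_gap: 55.1
grip_force: 31.9
```

Emit:
step_arm(targets=[{"dp": [0.005, -0.08, 0], "angular": [0, 0, 0.01], "fingers": 1}, {"dp": [0.01, -0.2, 0], "angular": [0, 0, 0.025], "fingers": 1}, {"dp": [0.02, -0.33, 0], "angular": [0, 0, 0.045], "fingers": 1}, {"dp": [0.02, -0.46, 0], "angular": [0, 0, 0.06], "fingers": 1}, {"dp": [0.03, -0.6, 0], "angular": [0, 0, 0.08], "fingers": 1}, {"dp": [0.035, -0.72, 0], "angular": [0, 0, 0.095], "fingers": 1}, {"dp": [0.037, -0.81, 0], "angular": [0, 0, 0.105], "fingers": 1}, {"dp": [0.037, -0.85, 0], "angular": [0, 0, 0.111], "fingers": 1}])

```text
time: 8.2
tool_pos: [449.9, -150.9, 120.4]
tcp_rot: [180.0, -0.0, 163.0]
ft_force: [1.1, 0.5, -0.1]
finger_gap: 55.2
grip_force: 31.9
```

Run:
```python
from h import *
s=sense();print(s['time'],s['tool_pos'],s['tcp_rot'],s['finger_gap'],s['grip_force'])
mv((449,-226.5,55),163)
save('side','s4.png');save('top','t4.png')
```

```text
8.2 [ 449.93461385 -150.89654525  120.44620803] [ 1.79996849e+02 -8.87304338e-03  1.62953131e+02] 55.164938257091976 31.887651085853577
dp [-0.1064 -0.3628  0.3272] ang [ 0.     -0.     -0.0003] dist 99.99981009752157
```

Emit:
step_arm(targets=[{"dp": [-0.015, -0.05, 0], "angular": [0, 0, 0], "fingers": 1}, {"dp": [-0.04, -0.14, 0.02], "angular": [0, 0, 0], "fingers": 1}, {"dp": [-0.07, -0.24, 0.08], "angular": [0, 0, 0], "fingers": 1}, {"dp": [-0.095, -0.33, 0.17], "angular": [0, 0, 0], "fingers": 1}, {"dp": [-0.106, -0.363, 0.28], "angular": [0, 0, 0], "fingers": 1}, {"dp": [-0.106, -0.363, 0.38], "angular": [0, 0, 0], "fingers": 1}, {"dp": [-0.106, -0.363, 0.44], "angular": [0, 0, 0], "fingers": 1}, {"dp": [-0.106, -0.363, 0.46], "angular": [0, 0, 0], "fingers": 1}])

```text
time: 9.3
tool_pos: [448.5, -225.7, 27.6]
tcp_rot: [180.0, -0.1, 163.1]
ft_force: [0.5, 0.3, -0.7]
finger_gap: 55.1
grip_force: 31.9
```

Run:
```python
from h import *
np.set_printoptions(precision=1,suppress=True)
s=sense();print(s['time'],s['tool_pos'],s['tcp_rot'])
S=save('side','s5.png');T=save('top','t5.png')
r=lambda im,x,y,w,h,W,H:cv2.resize(im[y:y+h,x:x+w],(W,H),interpolation=2)
a=r(S,277,245,50,50,600,600); b=r(T,206,185,80,80,200,200);c=r(T,365,205,60,60,200,200);
S3=cv2.imread('pics/s3.png');d=r(S3,270,155,50,50,200,200)
cv2.imwrite('pics/c7.png',np.hstack([a,np.vstack([b,c,d])]))
p=s['tool_pos'];f=lambda X:((proj('side',X)-[277,245])*12).round().tolist()
print('held top',f(rect((p[0],p[1],-17),p[2]+14.3)),'bot',f(rect((p[0],p[1],-17),p[2]+4.3)))
print('pile top',f(rect((449,-226,-17),20)),'low',f(rect((449,-226,-17),0)))
```

```text
9.3 [ 448.5 -225.7   27.6] [180.   -0.1 163.1]
held top [[443.0, 232.0], [398.0, 414.0], [113.0, 368.0], [167.0, 188.0]] bot [[443.0, 257.0], [398.0, 439.0], [115.0, 393.0], [168.0, 213.0]]
pile top [[445.0, 287.0], [400.0, 470.0], [119.0, 423.0], [171.0, 244.0]] low [[444.0, 336.0], [400.0, 518.0], [121.0, 472.0], [174.0, 293.0]]
```

View pics/c7.png

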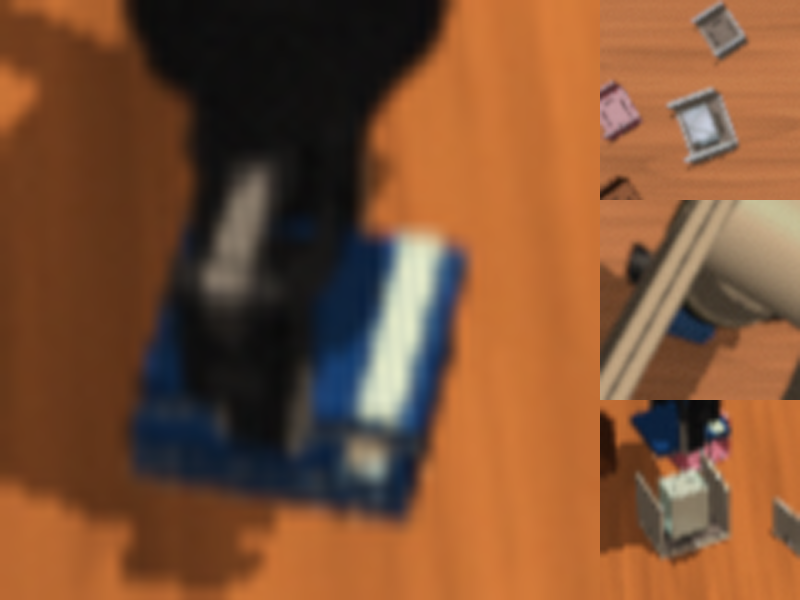

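Side view: the held cover's right edge (468,240) lies to the right of where the TCP predicts it, so it sits off-centre along its x in the grip. I'll measure that offset from edge profiles in the same camera.

```bash
cat > e.py <<'E'
from h import *
np.set_printoptions(precision=2,suppress=True)
def wood(im):  # 1 = wood-like (red>blue), 0 = other ; soft score
    f=im.astype(float); return (f[...,2]-f[...,0])
def edge(n,im,A,B,out,lo=.25,hi=.75,half=14.):
    # mean signed offset (mm) along world dir 'out' of the wood edge relative to segment A-B
    W=cv2.GaussianBlur(wood(im),(0,0),.6); r=[]
    for t in np.linspace(lo,hi,9):
        P=A+(B-A)*t; ss=np.arange(-half,half+.1,.25)
        uv=proj(n,[P+out*s for s in ss]).astype(np.float32)
        v=cv2.remap(W.astype(np.float32),uv[:,:1],uv[:,1:],cv2.INTER_LINEAR)[:,0]
        g=np.gradient(v); r.append(ss[np.argmax(g)])
    return np.array(r)
E
python3 - <<'E'
from e import *
S0=cv2.imread('pics/side0.png');S5=cv2.imread('pics/s5.png');T0=cv2.imread('pics/top0.png')
u=lambda a:np.array([np.cos(np.radians(a)),np.sin(np.radians(a)),0])
def ends(n,im,p,z,which):
    c=rect(p,z); ex=u(p[2]); ey=u(p[2]+90)
    d={'+x':(c[0],c[1],ex),'-x':(c[3],c[2],-ex),'+y':(c[0],c[3],ey),'-y':(c[1],c[2],-ey)}
    for w in which: r=edge(n,im,*d[w]); print(n,w,np.median(r),r)
print('pile0');ends('side',S0,(449,-226,-17),20,('+x','-x','+y'))
print('pile0 top');ends('top',T0,(449,-226,-17),20,('+x','-x','+y','-y'))
print('cover0');ends('side',S0,(440.5,183,22),70,('+x','-x'));ends('top',T0,(440.5,183,22),70,('+x','-x','+y','-y'))
print('held');ends('side',S5,(448.5,-225.7,-17),41.9,('+x','-x'))
E
```

```text
pile0
side +x 3.25 [4.25 2.75 3.25 3.75 2.75 3.75 2.75 4.   2.75]
side -x -1.25 [-1.   -2.5  -2.   -1.   -1.75 -1.25 -0.75 -1.5  -0.25]
side +y -2.0 [-1.5  -4.25 -0.5  -1.25 -2.   -2.75 -3.25 -1.5  -2.25]
pile0 top
top +x -1.0 [-2.25 -1.   -1.75 -2.5   0.   -0.75 -1.5   0.5  -1.  ]
top -x 3.0 [3.75 3.25 2.75 2.75 1.5  4.   3.5  2.75 3.  ]
top +y 2.25 [0.5  2.5  2.5  2.25 1.5  2.25 3.   2.25 3.  ]
top -y -0.75 [ 0.75 -1.25 -0.75  0.25 -1.75 -0.75 -1.75 -1.5  -0.5 ]
cover0
side +x 3.25 [  5.5    3.5  -14.   -13.25   2.5    3.25   2.5    4.5    6.  ]
side -x 4.5 [-3.5   1.    2.    3.25  4.5   5.25  6.5   7.75 11.5 ]
top +x 2.75 [3.25 3.5  2.75 2.   2.75 2.25 2.25 2.25 3.  ]
top -x -0.25 [-0.5  -0.75 -1.   -0.25  0.25 -0.25 -1.25  0.25  0.75]
top +y 2.5 [2.   3.25 2.   2.5  2.75 2.   3.   2.5  1.75]
top -y 5.5 [6.25 7.   5.5  5.25 5.5  5.25 5.5  5.5  5.75]
held
side +x 6.25 [5.   6.25 5.25 5.75 6.25 6.75 6.5  7.5  6.25]
side -x -5.0 [-6.   -5.5  -5.   -3.75 -4.75 -4.   -5.   -5.75 -5.  ]
```

Run:
```python
from e import *
S0=cv2.imread('pics/side0.png');S5=cv2.imread('pics/s5.png')
u=lambda a:np.array([np.cos(np.radians(a)),np.sin(np.radians(a)),0])
for nm,im,p,z in(('pile',S0,(451.1,-226.6,-17),20),('held',S5,(453.8,-227.3,-17),41.9)):
    c=rect(p,z); r=edge('side',im,c[0],c[3],u(73),.05,.24); print(nm,np.median(r),r)
s=sense(); t=np.array([448.5,-225.7])-2.8*u(-17)[:2]; print(t); mv((t[0],t[1],17.5),163)
```

```text
pile -1.0 [-4.   -1.25 -3.    2.    0.5   1.   -1.   -0.75 -2.75]
held -0.75 [-2.25  0.25 -1.25 -0.75 -0.5  -2.25  0.25  0.75 -0.75]
[ 445.82 -224.88]
dp [ 0.02 -0.    0.05] ang [ 0. -0.  0.] dist 11.438832578233095
```

Emit:
step_arm(targets=[{"dp": [0.007, -0.002, 0], "angular": [0, 0, 0], "fingers": 1}, {"dp": [0.016, -0.004, 0], "angular": [0, 0, 0], "fingers": 1}, {"dp": [0.018, -0.004, 0.01], "angular": [0, 0, 0], "fingers": 1}, {"dp": [0.018, -0.004, 0.02], "angular": [0, 0, 0], "fingers": 1}, {"dp": [0.018, -0.004, 0.03], "angular": [0, 0, 0], "fingers": 1}, {"dp": [0.018, -0.004, 0.04], "angular": [0, 0, 0], "fingers": 1}, {"dp": [0.018, -0.004, 0.045], "angular": [0, 0, 0], "fingers": 1}, {"dp": [0.018, -0.004, 0.045], "angular": [0, 0, 0], "fingers": 1}])

```text
time: 10.4
tool_pos: [445.3, -225.4, 19.4]
tcp_rot: [180.0, -0.0, 163.1]
ft_force: [0.3, -0.6, -0.2]
finger_gap: 55.4
grip_force: 31.9
```

Run:
```python
from e import *
s=sense();print(s['time'],s['tool_pos'],s['tcp_rot'],s['ft_force'])
S=save('side','s6.png');s=sense();p=s['tool_pos'];print(p)
u=lambda a:np.array([np.cos(np.radians(a)),np.sin(np.radians(a)),0])
q=(p[0],p[1],-17)
for nm,P,z in(('held',q,p[2]+14.3),('pilelow',q,0)):
    c=rect(P,z)
    for w,A,B,d in(('+x',c[0],c[1],u(-17)),('-x',c[3],c[2],-u(-17)),('-y',c[1],c[2],-u(73))):
        if nm=='held' and w=='-y':continue
        print(nm,w,np.median(edge('side',S,A,B,d,*((.3,.7) if nm=='held' else (.1,.9) if w=='-y' else(.85,1.)))))
```

```text
10.4 [ 445.33 -225.36   19.36] [180.    -0.01 163.05] [ 0.31 -0.61 -0.21]
[ 445.41 -225.41   19.46]
held +x 8.25
held -x -4.75
pilelow +x 3.0
pilelow -x -3.5
pilelow -y -1.25
```

The held cover is aligned with the pile to about 0.5 mm in the same camera. Lowering to contact.

Emit:
step_arm(targets=[{"dp": [0, 0, 0.003], "angular": [0, 0, 0], "fingers": 1}, {"dp": [0, 0, 0.006], "angular": [0, 0, 0], "fingers": 1}, {"dp": [0, 0, 0.009], "angular": [0, 0, 0], "fingers": 1}, {"dp": [0, 0, 0.012], "angular": [0, 0, 0], "fingers": 1}, {"dp": [0, 0, 0.014], "angular": [0, 0, 0], "fingers": 1}, {"dp": [0, 0, 0.016], "angular": [0, 0, 0], "fingers": 1}, {"dp": [0, 0, 0.017], "angular": [0, 0, 0], "fingers": 1}, {"dp": [0, 0, 0.017], "angular": [0, 0, 0], "fingers": 1}])

```text
time: 11.45
tool_pos: [445.4, -225.4, 16.1]
tcp_rot: [-180.0, -0.0, 163.1]
ft_force: [-0.9, 0.1, -0.1]
finger_gap: 55.0
grip_force: 32.2
```

Emit:
step_arm(targets=[{"dp": [0, 0, 0.001], "angular": [0, 0, 0], "fingers": 1}, {"dp": [0, 0, 0.002], "angular": [0, 0, 0], "fingers": 1}, {"dp": [0, 0, 0.003], "angular": [0, 0, 0], "fingers": 1}, {"dp": [0, 0, 0.004], "angular": [0, 0, 0], "fingers": 1}, {"dp": [0, 0, 0.004], "angular": [0, 0, 0], "fingers": 1}, {"dp": [0, 0, 0.004], "angular": [0, 0, 0], "fingers": 1}, {"dp": [0, 0, 0.004], "angular": [0, 0, 0], "fingers": 1}, {"dp": [0, 0, 0.004], "angular": [0, 0, 0], "fingers": 1}])

```text
time: 12.45
tool_pos: [445.6, -225.5, 15.9]
tcp_rot: [180.0, 0.0, 163.1]
ft_force: [-3.2, 1.9, 8.4]
finger_gap: 55.0
grip_force: 36.6
```

Contact at 8 N. Releasing, then lifting.

Emit:
step_arm(targets=[{"dp": [0, 0, -0.003], "angular": [0, 0, 0], "fingers": 0.3}, {"dp": [0, 0, -0.003], "angular": [0, 0, 0], "fingers": 0.25}, {"dp": [0, 0, -0.003], "angular": [0, 0, 0], "fingers": 0.15}, {"dp": [0, 0, -0.003], "angular": [0, 0, 0], "fingers": 0.05}, {"dp": [0, 0, -0.003], "angular": [0, 0, 0], "fingers": 0}, {"dp": [0, 0, -0.003], "angular": [0, 0, 0], "fingers": 0}, {"dp": [0, 0, -0.05], "angular": [0, 0, 0], "fingers": 0}, {"dp": [0, 0, -0.12], "angular": [0, 0, 0], "fingers": 0}])

```text
time: 13.45
tool_pos: [445.2, -225.3, 39.9]
tcp_rot: [180.0, -0.0, 163.1]
ft_force: [1.1, 0.9, -0.2]
finger_gap: 85.4
grip_force: 0.0
```

Run:
```python
from h import *
s=sense();print(s['time'],s['tool_pos'],s['tcp_rot'],s['finger_gap'])
w=mv((446,-190,150),165); w=mv((446,-30,150),-175,w); w=mv((442,130,150),-158,w)
```

```text
13.45 [ 445.19160826 -225.26258508   39.8964663 ] [ 1.79989338e+02 -3.74450445e-02  1.63050378e+02] 85.40714242079932
dp [ 0.0479  0.1699 -0.5505] ang [ 0.0001 -0.0002 -0.0108] dist 115.61527380066094
dp [0.2071 0.7727 0.    ] ang [-0.      0.     -0.1111] dist 160.0
dp [-0.0498  0.7987  0.    ] ang [ 0.      0.     -0.0944] dist 160.0499921899405
```

Emit:
step_arm(targets=[{"dp": [0, 0, -0.12], "angular": [0, 0, 0], "fingers": 0}, {"dp": [0, 0, -0.25], "angular": [0, 0, 0], "fingers": 0}, {"dp": [0.01, 0.05, -0.4], "angular": [0, 0, 0], "fingers": 0}, {"dp": [0.05, 0.17, -0.55], "angular": [0, 0, -0.01], "fingers": 0}, {"dp": [0.09, 0.33, -0.55], "angular": [0, 0, -0.03], "fingers": 0}, {"dp": [0.14, 0.5, -0.55], "angular": [0, 0, -0.05], "fingers": 0}, {"dp": [0.2, 0.72, -0.55], "angular": [0, 0, -0.08], "fingers": 0}, {"dp": [0.25, 0.94, -0.55], "angular": [0, 0, -0.12], "fingers": 0}])

```text
time: 14.45
tool_pos: [452.7, -29.8, 150.8]
tcp_rot: [-180.0, 0.1, -175.2]
ft_force: [1.7, 0.5, 0.4]
finger_gap: 85.2
grip_force: 0.0
```

Run:
```python
from e import *
s=sense();print(s['time'],s['tool_pos'],s['tcp_rot'],s['finger_gap'])
S=save('side','s7.png');T=save('top','t7.png')
u=lambda a:np.array([np.cos(np.radians(a)),np.sin(np.radians(a)),0])
for n,im in(('side',S),('top',T)):
  c=rect((449,-226,-17),30)
  for w,A,B,d in(('+x',c[0],c[1],u(-17)),('-x',c[3],c[2],-u(-17)),('+y',c[0],c[3],u(73)),('-y',c[1],c[2],-u(73))):
    r=edge(n,im,A,B,d);print(n,w,np.median(r),'slope',np.polyfit(np.linspace(0,1,9),r,1)[0])
r=lambda im,x,y,w,h,W,H:cv2.resize(im[y:y+h,x:x+w],(W,H),interpolation=2)
cv2.imwrite('pics/c8.png',np.hstack([r(S,277,245,50,50,400,400),r(T,366,205,50,50,400,400)]))
mv((442,130,150),-158)
```

```text
14.45 [452.67 -29.84 150.77] [-179.97    0.11 -175.17] 85.20954049643872
side +x 4.5 slope 1.8333333333333328
side -x -2.0 slope 0.3666666666666657
side +y -2.75 slope 0.7333333333333305
side -y 3.75 slope 3.7666666666666653
top +x -0.75 slope 1.499999999999999
top -x 3.0 slope 0.13333333333333378
top +y 2.75 slope 0.3999999999999999
top -y 0.5 slope 0.2333333333333329
dp [-0.02  0.79  0.  ] ang [ 0.    0.   -0.09] dist 157.95634405062938
```

View pics/c8.png

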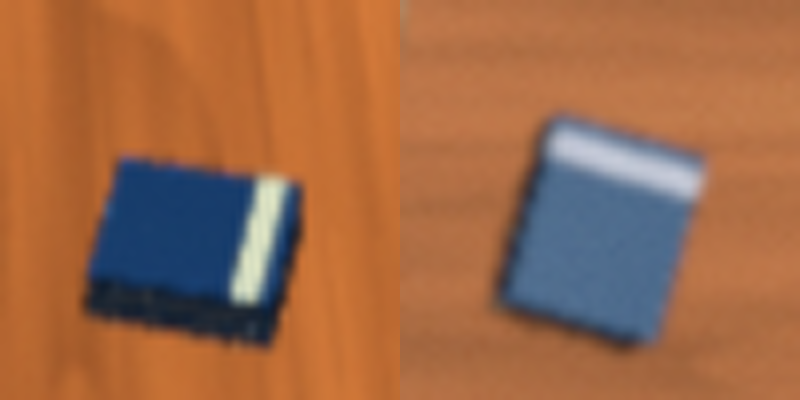

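The cover lies flush on the pile: three layers, with edges within 0.5–1 mm. Next, the prism position.

Run:
```python
from e import *
for n in('top','side'):
    for l,z in(('prism_center',31),('prism',6),('cradle',0)):
        for r in pinpoint(n,l): 
            x=atz(n,r['at'],z)
            if abs(x[0]-442)<40 and abs(x[1]-183)<40: print(n,l,r['conf'],x)
T=cv2.imread('pics/t7.png')
u=lambda a:np.array([np.cos(np.radians(a)),np.sin(np.radians(a)),0])
for n,im in(('top',T),('side',cv2.imread('pics/s7.png'))):
  c=rect((443,183.5,22),60,34,28)
  for w,A,B,d in(('+x',c[0],c[1],u(22)),('-x',c[3],c[2],-u(22))):
    r=edge(n,im,A,B,d,.1,.9);print(n,w,np.median(r),'slope deg',np.degrees(np.polyfit(np.linspace(0,44.8,9),r,1)[0]),r)
```

```text
top prism_center 0.74 [445.53 192.19  31.  ]
top prism 0.58 [446.72 179.63   6.  ]
top cradle 0.69 [444.07 176.95   0.  ]
side prism_center 0.58 [447.6  183.21  31.  ]
side cradle 0.64 [452.6  178.88   0.  ]
top +x 1.5 slope deg 0.3836770949536766 [1.5  0.75 1.5  1.5  1.5  0.75 1.25 1.25 2.  ]
top -x 4.75 slope deg 1.961016263096567 [2.75 4.   6.25 6.   5.75 4.   3.75 7.5  4.75]
side +x 9.25 slope deg 24.76848801867621 [ -2.     5.   -11.75 -13.75  12.25  13.25  14.    12.25   9.25]
side -x 8.5 slope deg 19.99383972591935 [-2.    2.5   3.    7.75  8.5   9.75 14.   12.25 14.  ]
```

Emit:
step_arm(targets=[{"dp": [-0.002, 0.1, 0], "angular": [0, 0, -0.01], "fingers": 0}, {"dp": [-0.005, 0.2, 0], "angular": [0, 0, -0.02], "fingers": 0}, {"dp": [-0.008, 0.32, 0], "angular": [0, 0, -0.04], "fingers": 0}, {"dp": [-0.01, 0.45, 0], "angular": [0, 0, -0.05], "fingers": 0}, {"dp": [-0.015, 0.58, 0], "angular": [0, 0, -0.07], "fingers": 0}, {"dp": [-0.02, 0.7, 0], "angular": [0, 0, -0.085], "fingers": 0}, {"dp": [-0.02, 0.77, 0], "angular": [0, 0, -0.095], "fingers": 0}, {"dp": [-0.02, 0.79, 0], "angular": [0, 0, -0.095], "fingers": 0}])

```text
time: 15.85
tool_pos: [443.6, 126.7, 149.2]
tcp_rot: [-180.0, -0.0, -158.3]
ft_force: [-0.3, -0.7, -0.9]
finger_gap: 85.2
grip_force: 0.0
```

Run:
```python
from h import *
s=sense();print(s['tool_pos'],s['tcp_rot'])
w=mv((444.5,183.5,95),-157.8)
```

```text
[443.62388975 126.73654513 149.249181  ] [-1.79992886e+02 -1.60356679e-02 -1.58267748e+02]
dp [-0.1092  0.2621  0.2712] ang [-0.     -0.0001 -0.0026] dist 78.522805712864
```

Emit:
step_arm(targets=[{"dp": [-0.03, 0.07, 0.02], "angular": [0, 0, -0.003], "fingers": 0}, {"dp": [-0.07, 0.16, 0.06], "angular": [0, 0, -0.003], "fingers": 0}, {"dp": [-0.1, 0.24, 0.12], "angular": [0, 0, -0.003], "fingers": 0}, {"dp": [-0.109, 0.262, 0.18], "angular": [0, 0, -0.003], "fingers": 0}, {"dp": [-0.109, 0.262, 0.24], "angular": [0, 0, -0.003], "fingers": 0}, {"dp": [-0.109, 0.262, 0.27], "angular": [0, 0, -0.003], "fingers": 0}, {"dp": [-0.109, 0.262, 0.27], "angular": [0, 0, -0.003], "fingers": 0}, {"dp": [-0.109, 0.262, 0.27], "angular": [0, 0, -0.003], "fingers": 0}])

```text
time: 16.85
tool_pos: [444.8, 183.4, 95.8]
tcp_rot: [-180.0, 0.0, -157.7]
ft_force: [-0.3, 0.4, 0.1]
finger_gap: 85.4
grip_force: 0.0
```

Run:
```python
from h import *
s=sense();print(s['tool_pos'],s['tcp_rot'],s['ft_force'])
w=mv((444.5,183.5,22),-157.8)
```

```text
[444.79723806 183.35332123  95.75243105] [-1.79991085e+02  4.14544116e-02 -1.57737533e+02] [-0.31943899  0.40274769  0.06866183]
dp [0.0014 0.0013 0.3688] ang [-0.      0.0002  0.0003] dist 73.7531758658289
```

Emit:
step_arm(targets=[{"dp": [0, 0, 0.05], "angular": [0, 0, 0], "fingers": 0}, {"dp": [0, 0, 0.11], "angular": [0, 0, 0], "fingers": 0}, {"dp": [0, 0, 0.17], "angular": [0, 0, 0], "fingers": 0}, {"dp": [0, 0, 0.23], "angular": [0, 0, 0], "fingers": 0}, {"dp": [0, 0, 0.29], "angular": [0, 0, 0], "fingers": 0}, {"dp": [0, 0, 0.34], "angular": [0, 0, 0], "fingers": 0}, {"dp": [0, 0, 0.368], "angular": [0, 0, 0], "fingers": 0}, {"dp": [0, 0, 0.368], "angular": [0, 0, 0], "fingers": 0}])

```text
time: 17.85
tool_pos: [444.1, 183.5, 21.3]
tcp_rot: [180.0, -0.0, -157.7]
ft_force: [-0.3, -0.7, 0.2]
finger_gap: 85.3
grip_force: 0.0
```

Emit:
step_arm(targets=[{"dp": [0, 0, 0], "angular": [0, 0, 0], "fingers": 0.2}, {"dp": [0, 0, 0], "angular": [0, 0, 0], "fingers": 0.4}, {"dp": [0, 0, 0], "angular": [0, 0, 0], "fingers": 0.5}, {"dp": [0, 0, 0], "angular": [0, 0, 0], "fingers": 0.56}, {"dp": [0, 0, 0], "angular": [0, 0, 0], "fingers": 0.6}, {"dp": [0, 0, 0], "angular": [0, 0, 0], "fingers": 0.64}, {"dp": [0, 0, 0], "angular": [0, 0, 0], "fingers": 0.68}, {"dp": [0, 0, 0], "angular": [0, 0, 0], "fingers": 0.72}], newtons=30)

```text
time: 18.85
tool_pos: [444.2, 184.2, 21.9]
tcp_rot: [179.9, 0.0, -157.7]
ft_force: [-2.1, 5.5, 2.9]
finger_gap: 27.8
grip_force: 31.6
```

The prism is gripped at 27.8 mm, against a nominal 28. Firming the grip and lifting.

Emit:
step_arm(newtons=45, targets=[{"dp": [0, 0, 0], "angular": [0, 0, 0], "fingers": 1}, {"dp": [0, 0, 0], "angular": [0, 0, 0], "fingers": 1}, {"dp": [0, 0, -0.015], "angular": [0, 0, 0], "fingers": 1}, {"dp": [0, 0, -0.04], "angular": [0, 0, 0], "fingers": 1}, {"dp": [0, 0, -0.08], "angular": [0, 0, 0], "fingers": 1}, {"dp": [0, 0, -0.14], "angular": [0, 0, 0], "fingers": 1}, {"dp": [0, 0, -0.2], "angular": [0, 0, 0], "fingers": 1}, {"dp": [0, 0, -0.26], "angular": [0, 0, 0], "fingers": 1}])

```text
time: 19.85
tool_pos: [444.7, 183.6, 74.9]
tcp_rot: [-180.0, 0.0, -157.7]
ft_force: [0.7, -0.0, -1.1]
finger_gap: 27.6
grip_force: 45.6
```

Run:
```python
from h import *
s=sense();print(s['time'],s['tool_pos'],s['tcp_rot'],s['ft_force'],s['finger_gap'],s['grip_force'])
w=mv((450,100,131),173); w=mv((500,-38,131),143,w);w=mv((600,-38,131),113,w);w=mv((697,-38,131),83,w)
```

```text
19.85 [444.7311941  183.57860391  74.94623863] [-1.79991462e+02  4.85938870e-02 -1.57715196e+02] [ 0.72630383 -0.03710046 -1.08210014] 27.59443639486012 45.64591348171234
dp [ 0.1339 -0.3967 -0.2803] ang [0.     0.0003 0.1627] dist 100.77285105611504
dp [-0.3322 -0.6544 -0.    ] ang [-0.     -0.      0.1667] dist 146.77874505527015
dp [-0.3993  0.3009  0.    ] ang [ 0.     -0.      0.1667] dist 99.99999999999999
dp [-0.1895  0.4464  0.    ] ang [ 0.     -0.      0.1667] dist 97.0
```

Emit:
step_arm(targets=[{"dp": [0, 0, -0.05], "angular": [0, 0, 0.01], "fingers": 1}, {"dp": [0.01, -0.03, -0.12], "angular": [0, 0, 0.03], "fingers": 1}, {"dp": [0.03, -0.09, -0.19], "angular": [0, 0, 0.05], "fingers": 1}, {"dp": [0.06, -0.17, -0.25], "angular": [0, 0, 0.08], "fingers": 1}, {"dp": [0.09, -0.25, -0.28], "angular": [0, 0, 0.11], "fingers": 1}, {"dp": [0.11, -0.33, -0.28], "angular": [0, 0, 0.135], "fingers": 1}, {"dp": [0.13, -0.38, -0.28], "angular": [0, 0, 0.155], "fingers": 1}, {"dp": [0.134, -0.397, -0.28], "angular": [0, 0, 0.163], "fingers": 1}])

```text
time: 20.85
tool_pos: [449.8, 98.9, 130.1]
tcp_rot: [-180.0, 0.0, 172.8]
ft_force: [0.4, 0.7, -1.3]
finger_gap: 27.5
grip_force: 45.6
```

Emit:
step_arm(targets=[{"dp": [-0.02, -0.04, 0], "angular": [0, 0, 0.01], "fingers": 1}, {"dp": [-0.06, -0.12, 0], "angular": [0, 0, 0.03], "fingers": 1}, {"dp": [-0.11, -0.22, 0], "angular": [0, 0, 0.055], "fingers": 1}, {"dp": [-0.17, -0.33, 0], "angular": [0, 0, 0.08], "fingers": 1}, {"dp": [-0.22, -0.44, 0], "angular": [0, 0, 0.11], "fingers": 1}, {"dp": [-0.28, -0.55, 0], "angular": [0, 0, 0.135], "fingers": 1}, {"dp": [-0.32, -0.63, 0], "angular": [0, 0, 0.155], "fingers": 1}, {"dp": [-0.332, -0.654, 0], "angular": [0, 0, 0.167], "fingers": 1}])

```text
time: 21.85
tool_pos: [499.8, -39.2, 129.6]
tcp_rot: [-180.0, -0.0, 142.7]
ft_force: [-0.2, 0.0, -1.6]
finger_gap: 27.6
grip_force: 45.5
```

Emit:
step_arm(targets=[{"dp": [-0.02, 0.015, 0], "angular": [0, 0, 0.01], "fingers": 1}, {"dp": [-0.07, 0.05, 0], "angular": [0, 0, 0.03], "fingers": 1}, {"dp": [-0.13, 0.1, 0], "angular": [0, 0, 0.055], "fingers": 1}, {"dp": [-0.2, 0.15, 0], "angular": [0, 0, 0.08], "fingers": 1}, {"dp": [-0.27, 0.2, 0], "angular": [0, 0, 0.11], "fingers": 1}, {"dp": [-0.33, 0.25, 0], "angular": [0, 0, 0.135], "fingers": 1}, {"dp": [-0.38, 0.285, 0], "angular": [0, 0, 0.155], "fingers": 1}, {"dp": [-0.4, 0.3, 0], "angular": [0, 0, 0.167], "fingers": 1}])

```text
time: 22.85
tool_pos: [600.2, -37.3, 129.5]
tcp_rot: [180.0, -0.0, 112.8]
ft_force: [-0.5, -0.2, -0.3]
finger_gap: 27.5
grip_force: 45.5
```

Run:
```python
from h import *
s=sense();print(s['time'],s['tool_pos'],s['tcp_rot'],s['ft_force'],s['finger_gap'],s['grip_force'])
w=mv((697,-38,131),83)
```

```text
22.85 [600.18640806 -37.29530614 129.50756333] [ 1.79996875e+02 -2.06901748e-02  1.12773913e+02] [-0.52626407 -0.22173607 -0.30070971] 27.475191666241408 45.500916838645935
dp [-0.1906  0.445  -0.0075] ang [-0.000e+00 -1.000e-04  1.654e-01] dist 96.82765898448889
```

Emit:
step_arm(targets=[{"dp": [-0.01, 0.02, -0.001], "angular": [0, 0, 0.01], "fingers": 1}, {"dp": [-0.03, 0.07, -0.003], "angular": [0, 0, 0.03], "fingers": 1}, {"dp": [-0.06, 0.14, -0.005], "angular": [0, 0, 0.055], "fingers": 1}, {"dp": [-0.1, 0.22, -0.0075], "angular": [0, 0, 0.08], "fingers": 1}, {"dp": [-0.13, 0.3, -0.0075], "angular": [0, 0, 0.11], "fingers": 1}, {"dp": [-0.16, 0.37, -0.0075], "angular": [0, 0, 0.135], "fingers": 1}, {"dp": [-0.18, 0.42, -0.0075], "angular": [0, 0, 0.155], "fingers": 1}, {"dp": [-0.19, 0.445, -0.0075], "angular": [0, 0, 0.165], "fingers": 1}])

```text
time: 23.85
tool_pos: [696.7, -38.4, 130.9]
tcp_rot: [-180.0, -0.0, 83.1]
ft_force: [0.6, 0.2, -1.2]
finger_gap: 27.2
grip_force: 45.5
```

Run:
```python
from h import *
S=save('side','s9.png');T=save('top','t9.png')
s=sense();print(s['time'],s['tool_pos'],s['tcp_rot'],s['ft_force'],s['finger_gap'],s['grip_force'])
r=lambda im,x,y,w,h,W,H:cv2.resize(im[y:y+h,x:x+w],(W,H),interpolation=2)
cv2.imwrite('pics/c9.png',np.hstack([r(S,340,140,80,110,400,550),r(T,260,110,80,110,400,550)]))
f=lambda n,o:((proj(n,np.vstack([rect((696.5,-38,83),z,18,14) for z in(115,165)]))-o)*5).round().tolist()
print(f('side',[340,140]))
for l,z in(('prism_center',140),): print([(q['conf'],atz('side',q['at'],z)) for q in pinpoint('side',l)])
mv((697,-38,131),83)
```

```text
23.95 [696.5076773  -38.54745513 130.98351634] [-1.79988151e+02 -2.35848232e-03  8.31410362e+01] [-0.1117493  -0.26611407 -1.44986891] 27.164143683419326 45.51701903343201
[[143.0, 290.0], [187.0, 291.0], [192.0, 330.0], [147.0, 329.0], [150.0, 232.0], [195.0, 232.0], [200.0, 272.0], [154.0, 271.0]]
[(0.63, array([692.13319817, -45.38573693, 140.        ]))]
dp [ 0.0036  0.0036 -0.    ] ang [-0.0001 -0.      0.001 ] dist 1.0156269156041564
```

View pics/c9.png

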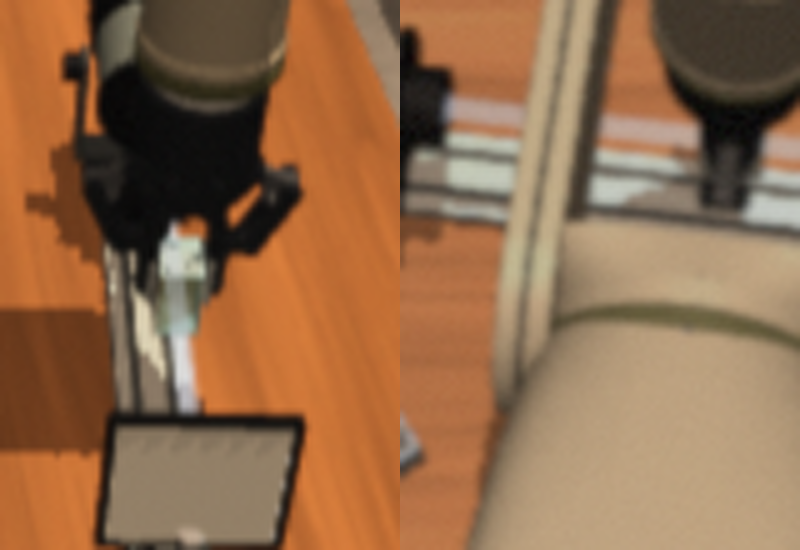

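The beam enters and leaves centrally through the clear faces (prism at columns 160–200, beam around 178–180), and the prism is upright. One call to hold still, then hand in.

Emit:
step_arm(targets=[{"dp": [0, 0, 0], "angular": [0, 0, 0], "fingers": 1}, {"dp": [0, 0, 0], "angular": [0, 0, 0], "fingers": 1}, {"dp": [0, 0, 0], "angular": [0, 0, 0], "fingers": 1}, {"dp": [0, 0, 0], "angular": [0, 0, 0], "fingers": 1}, {"dp": [0, 0, 0], "angular": [0, 0, 0], "fingers": 1}, {"dp": [0, 0, 0], "angular": [0, 0, 0], "fingers": 1}, {"dp": [0, 0, 0], "angular": [0, 0, 0], "fingers": 1}, {"dp": [0, 0, 0], "angular": [0, 0, 0], "fingers": 1}])

```text
time: 25.0
tool_pos: [696.3, -39.0, 131.2]
tcp_rot: [-180.0, -0.0, 83.1]
ft_force: [0.1, 0.2, -0.6]
finger_gap: 27.7
grip_force: 45.5
```

```bash
python3 -c "
from bench import *
s=sense();print(s['tool_pos'],s['finger_gap'],s['grip_force']);print(hand_in())"
```

```text
[696.33637287 -38.96353995 131.19520329] 27.690874182774344 45.51732122898102
the job is handed in; nothing more can be done
None
```

I handed the job in at 25 s of the 62 s limit, but no verdict came back: the blue cover lies on the pile with its edges within about 1 mm, and the arm still holds the prism by its frosted sides, upright and square in the beam about half-way between lamp and screen.

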